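# Swing the hold-down bar home and lock it with a hammer-head bolt

### The arm

A 6-joint arm with a two-finger parallel gripper is mounted at the origin on the work surface. World frame = base frame: x ahead of the robot, y to its left, z up, the work surface at z = 0. Lengths are in mm, angles in rad, forces in N, time in s.
With the tool pointing down it reaches from about 350 to 925 mm from the base axis. Payload 6.4 kg.
Tool frame: the origin (TCP) lies at the very end of the fingers, on their centre line; the grasp point (between the pads) lies 19 mm behind it; z points along the fingers, y is the line along which they close (so a half turn about z gives the same grasp; the last joint's range is limited). The gripper opens to 94 mm and grips with 3 to 60 N. Pads are 16 mm wide; open, the fingers measure 119 mm over their backs; the gripper's body (75 mm by 177 mm) begins 78 mm behind the grasp point.
Start: joints at [1.022, 0.245, 1.558, -0, 1.339, -0.174], TCP at [237.954, 604.89, 205.455] pointing down, gripper open.
Joint ranges: [-3.13, 3.13], [-1.02, 2.26], [0.13, 2.54], [-0.95, 4.09], [0.21, 2.88], [-2.74, 2.74]. Speed limits (rad/s): [2.57, 2.57, 3.14, 3.14, 3.14, 3.14].

### API

Orientations are given as a unit quaternion [x, y, z, w].
In Python, from station import arm gives the robot as it stands.
- The arm moves only by the shell command python3 -m pendant 'ROWS' [OPENING] [FORCE]. ROWS is a JSON object of lists of equal length, an entry for each row: "offset": the shift along the world's x, y, z as a fraction of full scale, a list of three; "twist": the turn, a rotation vector about the world's x, y, z as a fraction of full scale, a list of three. A call has 1 to 10 rows; each row shifts and turns the commanded pose from where the row before left it; what a row does not reach is not made up. Full scale, the value 1, is 0.025 m for a shift and 0.1 rad for a turn. A row lasts 1/8 s, in which the tool goes at most 62.5 mm and 10.7 degrees, less where a joint would pass 70% of its speed; a pose out of reach is approached as far as the arm can. A call with a number of a shift or a turn outside -1 to 1 is refused whole. A call with a gripper value outside its range is refused whole. OPENING is the gripper's target within -1 to 1 (shut at 1, half-way at 0, fully open at -1), set as the call begins (- or left out, the last holds). The fingers move at their own pace and stop on an object; FORCE is the grip in N (left out, the last holds). Time passes only in rows, so rows that do not move let the fingers close. It gives the time, the measured TCP pose, the force, the opening and the grip force at its end, in the units of the state.
- arm.get_state(): the state, without advancing time (a new reading comes with each control period).
- arm.camera(name): name is "scene" or "top" or "wrist"; returns the picture (384x512x3 uint8, red, green, blue); there is no depth.
- arm.camera_params(name): a dict with "vertical_fov" (degrees; the focal length in pixels is half the picture's height over the tangent of half this angle, whatever the lens; pixels are square), "cx", "cy" (the principal point, pixels), "world_from_camera" (4x4, takes a point from camera to world coordinates). Camera axes: x right, y down, z forward; pixel columns grow to the right and rows downward; lengths in mm; the calibration is good to about 2 mm. A picture is of the moment at which its call begins: read the wrist's pose just before it. camera_params takes no time and is no camera call; for the wrist camera it gives the pose at the moment of the call.
- arm.close_job(): hands the job in; it is judged then, once.
The state is a dict: "time": time; "joint_pos": joint angles; "qd": joint speeds; "joint_torque": joint torques, N m; "eef_pos": TCP position; "orientation": TCP orientation; "force": force on the tool from outside, world axes, zero at the start; "torque": the same for the moment, N m; "gripper_width": opening from 0.0 (shut) to 1.0 (fully open); "grip_force": force on a finger pad.
Only numpy, scipy, OpenCV 4.12 (cv2) and the standard library are available. Lean on these libraries where they do the work, as an engineer would, in place of code of your own. Each camera call takes 0.05 s, during which the arm holds its last target. There are 200 camera calls.

### The job

A power module lies in the strut test cradle: swing the loose end of the hold-down bar about its pivot bolt until the bar lies across the module, fully home against the stop block. Then take the hammer-head bolt out of the short strut offcut, drop it through the oblong hole in the bar into the strut slot below until its collar sits on the bar, and give it a quarter turn so that the head lies square across the slot and catches under the lips. Let go and leave it standing so, with the bar still home and the spanner, meter and motor left where they lie.

Things in the scene. Friction and masses are not known exactly. Their poses are not given: they have to be found in the camera images.
- bar (a joint): Hinge of the hold-down bar about its upright pivot bolt, rad. 0 = home against the stop block (mechanical limit); positive = swung open to the cradle's +y side (clockwise seen from above); starts at 0.6 to 1.05. Stiff: about 2 N at the loose end moves it and it stays where left.
- pivot (a point): Centre of the bar's pivot bolt on the far strut, fixed in the cradle (axes as the cradle's), at the height of the bar's top face, 59.5 mm above the bench. Its hexagon head stands 9.5 mm above the bar.
- bar_end (a point): On the bar's centre line 163 mm from the pivot, 10 mm from the loose end, half-way through its thickness, 54.5 mm above the bench. x: along the bar to the pivot; y: across it, on the side to which it opens (push this +y edge, 27 mm from the centre line, to close). Dark steel flat, 200 x 54 x 10 mm, faces 49.5 and 59.5 mm above the bench, just clear of the strut tops.
- bar_hole (a point): Centre of the oblong through hole in the bar, at its top face, 140 mm from the pivot: 42 mm across the bar (y), 26 mm along it (x). Axes as for bar_end.
- latch (a point): Fixed in the cradle: where the bolt has to stand. Middle of the near strut's slot at the height of the bar's top face, 59.5 mm above the bench; the bar's hole is centred here when home. x: level, square to the struts, towards the pivot 140 mm away (at home the bar lies along it); y: along the slot; z up.
- cradle: Fixed test cradle, origin under its centre. Grey base plate 260 (x) by 320 (y) by 8 mm; two galvanised struts 41 x 41 mm run along y at x = -70 mm (near, with the latch) and +70 mm (far, with the pivot). Strut tops 49 mm above the bench, slots 22 mm wide, lips 7 mm deep, inside 36 mm wide, its floor 10.5 mm above the bench.
- stop (a point): Middle of the top of the steel stop block on the near strut, 59 mm above the bench, 42 mm to -y of the latch: 38 (x) by 30 (y) by 10 mm, a low cap screw on it to 63 mm. Beyond it between the struts lies the finned power module, its parts up to 89 mm high, 38 to 145 mm to -y of the bar's home line.
- bolt_wing (a point): Centre of the flat wing grip (48 long in x, 14 thick in y, 32 mm high) on top of the loose hammer-head bolt, 0.25 kg. z up along the bolt. It starts upright, 77 mm above the bench, collar on the offcut; seated on the bar at the latch it is 95.5 mm above the bench, the head then 3.5 mm below the lips, free to turn either way.
- bolt_head (a point): Centre of the hammer head at the bolt's foot, 61.5 mm below the wing's centre: 32 mm long (x, same way as the wing), 16 wide (y), 9 high; it enters a slot only lengthwise. Above it a 12 mm shank, then a round collar 46 mm across, 5 thick, underside 36 mm below the wing's centre, then a round neck 16 mm across up to the wing.
- offcut: Short piece of the same strut fixed on the bench, 41 x 41 mm, 110 mm long along its y, slot up, 22 mm wide; origin under its centre. The bolt hangs in it by its collar, within 30 mm of its middle, wing and head along the slot, and lifts straight out.
- wrench_grip (a point): Handle of a steel open-ended spanner 190 mm long lying on the bench; to be left alone.
- meter: Yellow handheld multimeter, 85 x 160 x 45 mm, lying on the bench, origin under its centre; to be left alone.
- motor: Black servo motor with aluminium flange, about 215 mm long with its shaft, 94 mm wide, 115 mm high, lying on the bench, origin at its underside 50 mm behind the flange; to be left alone.
Things that resemble listed ones, but are neither listed nor needed, are in the scene too. What is shaped like the part that bears bolt_wing but turquoise is not meant.

How it is judged (in metres and radians):
On the way, in this order (a step that is already met when the one before it is completed fails the run):
1. the bar is swung home against its stop (value of joint bar below 0.025 rad), for 0.2 s.
2. the bolt is down through the bar with its head inside the strut (horizontal distance between bolt_wing and latch below 0.01 m and z of bolt_wing in the frame of latch below 0.04 m and value of joint bar below 0.025 rad), for 0.1 s.
At the end, for the whole second after the job is handed in: The bar is within 0.025 rad of its stop; the bolt stands upright (within 0.1 rad) and at rest within 10 mm of the latch point, its collar down on the bar (within 4 mm) and its wing and head within 15 degrees (0.26 rad) of square across the strut slot (all of step 2 and z of bolt_wing in the frame of latch above 0.031 m and angle between bolt_wing's own z axis and vertical below 0.1 rad and angle between the x axis of bolt_wing and the x axis of latch, either way round below 0.26 rad and linear speed of bolt below 0.02 m/s); the robot touches nothing.
It fails at once if the spanner is moved more than 30 mm (distance of wrench_grip from where it was at the start of the episode above 0.03 m).
It fails at once if the meter is moved more than 30 mm (distance of meter from where it was at the start of the episode above 0.03 m).
It fails at once if the motor is moved more than 30 mm (distance of motor from where it was at the start of the episode above 0.03 m).
It also fails if it takes over 62 s, if anything falls off the work surface, if the arm or the gripper's body presses on something with over 40 N, if the wrist force passes 120 N, or if a joint passes its speed limit or range.

## Working session

There is one attempt and no reset: what is moved stays moved. The work goes in short steps, Python scripts to look and compute and a shell command to move; the robot and the scene stay as the last step left them, time stands still between calls to the robot, and variables do not carry over. Pictures are saved under pics/ and viewed, at most 10 in all, crops included, and the job is handed in when it is done.

```bash
mkdir -p pics; ls
python3 - <<'E'
from station import arm
import cv2,numpy as np
for n in("scene","top"):
    im=arm.camera(n);cv2.imwrite(f"pics/{n}0.png",cv2.resize(im[:,:,::-1],(800,600),interpolation=cv2.INTER_CUBIC)); np.save(f"pics/{n}0.npy",im)
    p=arm.camera_params(n);print(n,p["vertical_fov"],p["cx"],p["cy"],np.round(p["world_from_camera"],3).tolist())
s=arm.get_state();print(s["time"],s["eef_pos"],s["orientation"],s["gripper_width"])
E
```

```text
pics
scene 42.680612876426274 253.44551727175633 191.12518785673456 [[-0.324, 0.634, -0.703, 1400.391], [0.946, 0.23, -0.228, 321.812], [0.017, -0.739, -0.674, 910.629], [0.0, 0.0, 0.0, 1.0]]
top 52.2791855987624 260.4304793850131 186.44521282760488 [[0.011, -0.989, 0.146, 391.059], [-1.0, -0.012, -0.008, 59.155], [0.009, -0.146, -0.989, 1052.204], [0.0, 0.0, 0.0, 1.0]]
0.1 [237.68049038 604.44087864 204.50448082] [ 1.86308727e-01  9.82490903e-01 -7.77251561e-04 -2.83998535e-04] 1.0021729803781967
```

View pics/top0.png

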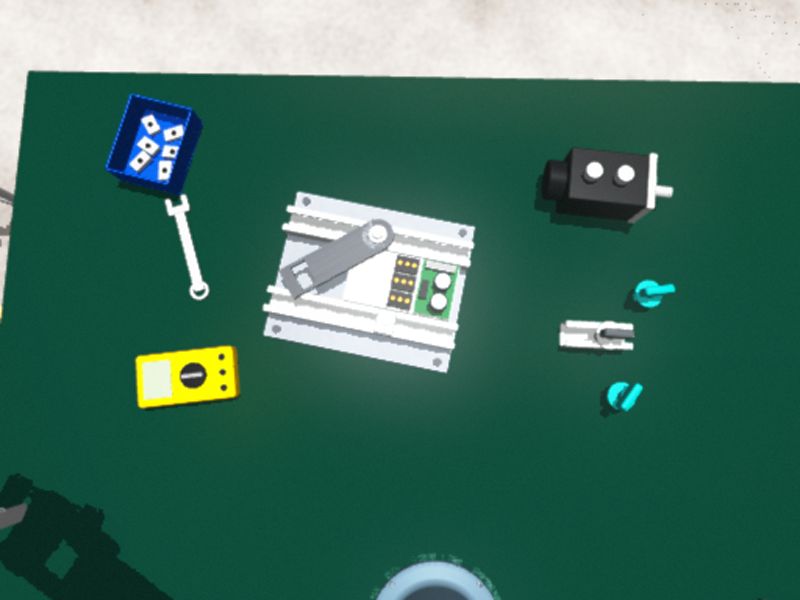

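View pics/scene0.png

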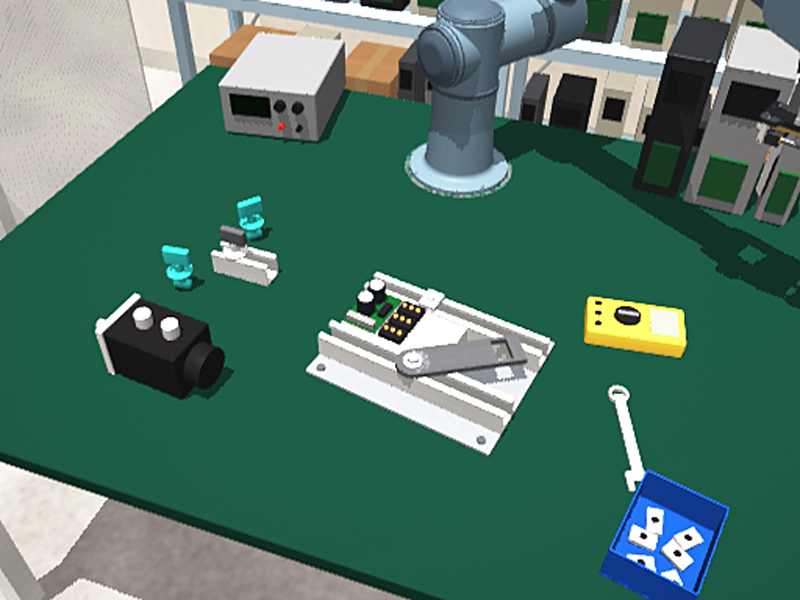

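The top view shows the bar, with its pivot at (378,234) and loose end at (295,285). It also shows the offcut at (597,336) with a grey wing at (617,333). Three things could be the bolt: turquoise at (652,292), turquoise at (624,397), and grey in the offcut at (617,333). The grey one fits because it isn't turquoise and it hangs in the offcut. I'll confirm it in a crop and measure.

```bash
cat > h.py <<'E'
import numpy as np,cv2
from station import arm
def ray(p,uv):
    f=192/np.tan(np.radians(p["vertical_fov"])/2);T=np.array(p["world_from_camera"])
    d=T[:3,:3]@np.array([(uv[0]-p["cx"])/f,(uv[1]-p["cy"])/f,1]);return T[:3,3],d
def onz(p,uv,z):
    o,d=ray(p,uv);return (o+d*(z-o[2])/d[2])[:2]
def proj(p,X):
    f=192/np.tan(np.radians(p["vertical_fov"])/2);T=np.array(p["world_from_camera"])
    c=T[:3,:3].T@(np.array(X)-T[:3,3]);return np.array([p["cx"],p["cy"]])+f*c[:2]/c[2]
def comps(m,amin=30):
    n,l,s,c=cv2.connectedComponentsWithStats(m.astype(np.uint8));return [(l==i,s[i,4],c[i]) for i in range(1,n) if s[i,4]>=amin]
E
python3 - <<'E'
from h import *
im=np.load("pics/top0.npy");p=arm.camera_params("top")
a=im.astype(int);mx=a.max(2);mn=a.min(2);sat=mx-mn
bg=(a[:,:,1]-a[:,:,0]>25)
sub=np.zeros_like(bg);sub[110:250,160:315]=1
m=(~bg)&sub
c=max(comps(m),key=lambda t:t[1])
cnt=max(cv2.findContours(c[0].astype(np.uint8),0,2)[0],key=cv2.contourArea)
h=cv2.convexHull(cnt);ap=cv2.approxPolyDP(h,5,True)[:,0]
print("plate",[(q.tolist(),onz(p,q,8).round(1).tolist()) for q in ap])
bar=(sat<30)&(mx>60)&(mx<135)&sub
for c in sorted(comps(bar,80),key=lambda t:-t[1])[:3]:
    ys,xs=np.nonzero(c[0]);r=cv2.minAreaRect(np.c_[xs,ys].astype(np.float32))
    print("bar",c[1],c[2],[ (q.round(1).tolist(),onz(p,q,59.5).round(1).tolist()) for q in cv2.boxPoints(r)])
s2=np.zeros_like(bg);s2[195:230,350:415]=1
for nm,mm,z in(("off",(~bg)&s2,49),("wing",(sat<30)&(mx<125)&s2,93)):
    for c in comps(mm,15):
        ys,xs=np.nonzero(c[0]);r=cv2.minAreaRect(np.c_[xs,ys].astype(np.float32))
        print(nm,c[1],[ (q.round(1).tolist(),onz(p,q,z).round(1).tolist()) for q in cv2.boxPoints(r)])
A=cv2.resize(im[118:246,165:310],(500,441),interpolation=2);B=cv2.resize(im[180:266,345:435],(300,287),interpolation=2)
o=np.zeros((441,800,3),np.uint8);o[:,:500]=A;o[:287,500:]=B
cv2.imwrite("pics/crop1.png",o[:,:,::-1])
E
```

```text
plate [([190, 123], [720.2, 247.5]), ([303, 145], [662.0, -64.3]), ([285, 238], [408.4, -15.4]), ([169, 214], [468.4, 294.0]), ([168, 195], [519.4, 299.0])]
bar 92 [259.85869565 170.18478261] [([252.60000610351562, 173.10000610351562], [572.5, 72.2]), ([254.5, 163.6999969482422], [597.3, 67.7]), ([267.5, 166.3000030517578], [590.9, 33.8]), ([265.70001220703125, 175.6999969482422], [566.1, 38.5])]
bar 84 [195.27380952 151.08333333] [([180.10000610351562, 151.39999389648438], [627.3, 261.0]), ([181.0, 146.8000030517578], [639.6, 259.1]), ([211.1999969482422, 152.8000030517578], [624.6, 180.2]), ([210.3000030517578, 157.5], [612.3, 182.3])]
off 830 [([358.0, 205.0], [494.3, -200.7]), ([405.0, 205.0], [495.7, -322.4]), ([405.0, 224.0], [446.8, -320.3]), ([358.0, 224.0], [445.4, -199.5])]
wing 66 [([383.79998779296875, 215.8000030517578], [463.9, -252.2]), ([384.1000061035156, 210.8000030517578], [476.1, -253.3]), ([405.20001220703125, 212.0], [473.8, -305.5]), ([404.8999938964844, 216.89999389648438], [461.6, -304.3])]
wing 101 [([357.79998779296875, 224.5], [441.9, -187.6]), ([358.0, 220.8000030517578], [450.8, -188.4]), ([397.0, 223.1999969482422], [446.1, -284.2]), ([396.79998779296875, 226.8000030517578], [437.2, -283.3])]
```

View pics/crop1.png

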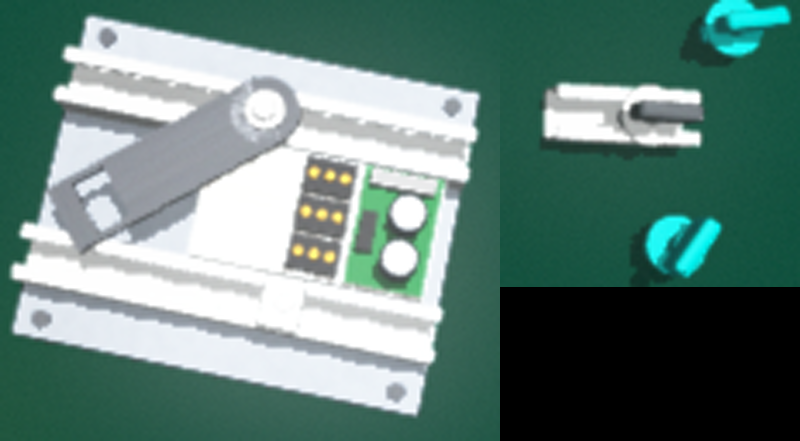

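The crop confirms it. The grey wing at crop (670,110), original about (396,213), sits on a collar in the galvanised offcut, and the two turquoise ones lie outside it. The plate corners come out at about 317 x 258 mm, which matches the given sizes. Next I'll work out the pivot, bar angle and push arc.

Run:
```python
from h import *
p=arm.camera_params("top")
C=np.array([onz(p,q,8) for q in([190.5,122.4],[303.9,145],[286.2,238],[169,213.7])])
c=C.mean(0);v=(C[0]-C[1])+(C[3]-C[2]);yaw=np.arctan2(-v[0],v[1]);ex=np.array([np.cos(yaw),np.sin(yaw)]);ey=np.array([-ex[1],ex[0]])
k=145/500;f=lambda x,y:(165+x*k,118+y*k)
P=onz(p,f(265,106),69);rel=P-c
print("c",c,yaw,"pivot",P,"in cradle",rel@ex,rel@ey)
A,B=onz(p,f(50,190),59.5),onz(p,f(235,82),59.5);D,E=onz(p,f(85,250),59.5),onz(p,f(290,135),59.5)
th=[]
for s,e in((A,B),(D,E)):
    d=s-e;th.append(np.arctan2(d@ey,-d@ex))
print("theta",th,"endwidth",np.linalg.norm(A-D),"end mid",(A+D)/2,"from pivot",np.linalg.norm((A+D)/2-P))
P=c+70*ex+(rel@ey)*ey
L=P-140*ex;print("latch",L)
for t in(1.25,1.1,.9,.7,.5,.3,.15,0,-.04):
    n=ex*np.sin(t)+ey*np.cos(t);q=P+155*(-np.cos(t)*ex+np.sin(t)*ey)+(27+12.5)*n;print(t,q.round(1))
# offcut and wing
k=1/3.333;g=lambda x,y:(345+(x-500)*.3,180+y*.3)
for u in((545,90),(700,92),(700,145),(545,143)):print("off",onz(p,g(*u),49).round(1))
print("wing top",[onz(p,g(*u),93).round(1) for u in((638,112),(703,113))])
print("collar c",onz(p,g(653,115),46))
```

```text
c [565.43711607 113.73451741] -0.19051563313825023 pivot [634.20840894 100.6223818 ] in cradle 70.00997728277176 0.14799716321718392
theta [np.float64(0.8239237435678998), np.float64(0.8459673725689318)] endwidth 52.750336615687104 end mid [547.73905161 246.34622318] from pivot 169.44730066242994
latch [496.731671   127.13540248]
1.25 [653.2 259.4]
1.1 [629.3 260.5]
0.9 [597.6 256.3]
0.7 [567.4 246. ]
0.5 [539.9 229.8]
0.3 [516.1 208.5]
0.15 [501.3 189.6]
0 [489.5 168.8]
-0.04 [486.9 162.9]
off [ 489.1 -201.9]
off [ 489.  -322.1]
off [ 448.1 -320.3]
off [ 448.2 -200.8]
wing top [array([ 469.3, -258.8]), array([ 469.2, -306.9])]
collar c [ 470.98121909 -285.97166617]
```

The geometry checks out: the pivot lies at cradle (70.0, 0.1), theta is about 0.835, and the wing measures 48 mm. Now I'll approach the open side of the bar with the fingers shut.

```bash
python3 -m pendant '{"offset":[[0.8,-0.69,-0.2],[0.8,-0.69,-0.2],[0.8,-0.69,-0.2],[0.8,-0.69,-0.2],[0.8,-0.69,-0.2],[0.8,-0.69,-0.2],[0.8,-0.69,-0.2],[0.8,-0.69,-0.2],[0.8,-0.69,-0.2],[0.8,-0.69,-0.2]],"twist":[[0,0,0],[0,0,0],[0,0,0],[0,0,0],[0,0,0],[0,0,0],[0,0,0],[0,0,0],[0,0,0],[0,0,0]]}' 1 30
python3 -m pendant '{"offset":[[0.8,-0.66,-0.2],[0.8,-0.66,-0.2],[0.8,-0.66,-0.2],[0.8,-0.66,-0.2],[0.8,-0.66,-0.2],[0.8,-0.66,-0.2],[0.8,-0.66,-0.2],[0.8,-0.66,-0.2],[0.8,-0.66,-0.2],[0.5,-0.5,-0.2]],"twist":[[0,0,0],[0,0,0],[0,0,0],[0,0,0],[0,0,0],[0,0,0],[0,0,0],[0,0,0],[0,0,0],[0,0,0]]}'
```

```text
time: 1.35
eef_pos: [438.3, 431.6, 154.8]
orientation: [0.186, 0.982, -0.0, -0.0]
force: [0.7, 0.1, 0.6]
gripper_width: 0.005
grip_force: 0.0
time: 2.6
eef_pos: [631.8, 270.1, 105.1]
orientation: [0.187, 0.982, 0.0, 0.0]
force: [0.2, 0.1, -0.3]
gripper_width: 0.003
grip_force: 0.0
```

```bash
python3 -m pendant '{"offset":[[0,0,-0.9],[0,-0.2,-0.9],[0,-0.2,-0.26],[-0.7,-0.08,0],[-0.7,-0.1,0],[-0.6,-0.2,0],[-0.6,-0.2,0],[-0.55,-0.32,0],[-0.55,-0.32,0],[-0.5,-0.43,0]],"twist":[[0,0,0],[0,0,0],[0,0,0],[0,0,0],[0,0,0],[0,0,0],[0,0,0],[0,0,0],[0,0,0],[0,0,0]]}'
```

```text
time: 3.85
eef_pos: [526.4, 220.5, 55.1]
orientation: [0.186, 0.983, 0.001, 0.002]
force: [2.5, 0.2, 2.4]
gripper_width: 0.005
grip_force: 1.3
```

```bash
python3 -m pendant '{"offset":[[-0.4,-0.48,0],[-0.35,-0.4,0],[-0.3,-0.4,0],[-0.25,-0.4,0],[-0.2,-0.4,0],[-0.1,-0.3,0],[-0.05,-0.2,0],[0,-0.1,0]],"twist":[[0,0,0],[0,0,0],[0,0,0],[0,0,0],[0,0,0],[0,0,0],[0,0,0],[0,0,0]]}'
```

```text
time: 4.85
eef_pos: [487.1, 161.4, 56.8]
orientation: [0.189, 0.982, 0.011, 0.002]
force: [4.5, 40.9, 7.9]
gripper_width: 0.007
grip_force: 17.0
```

Contact at 41 N shows the bar is against its stop. I'll back off, lift and look with the wrist camera.

```bash
python3 -m pendant '{"offset":[[0.05,0.3,0],[0.05,0.3,0],[0,0,1],[0,0,1],[0,-0.5,1],[0,-0.6,1],[0,-0.6,1],[0,-0.6,1],[0,0,0.4],[0,0,0]],"twist":[[0,0,0],[0,0,0],[0,0,0],[0,0,0],[0,0,-1],[0,0,-1],[0,0,-1],[0,0,-1],[0,0,-1],[0,0,0]]}' -0.1
python3 - <<'E'
from h import *
p=arm.camera_params("wrist");im=arm.camera("wrist");t=arm.camera("top")
np.save("pics/w1.npy",im);print(np.round(p["world_from_camera"],3).tolist(),p["vertical_fov"],p["cx"],p["cy"])
print("latch px",proj(p,[496.7,127.1,59.5]))
o=np.zeros((600,800,3),np.uint8);o[:384,:512]=im;o[:384,512:]=cv2.resize(t[118:246,165:261],(288,384),interpolation=2)
cv2.imwrite("pics/w1.png",o[:384,:,::-1])
E
```

```text
time: 6.1
eef_pos: [485.8, 110.2, 213.4]
orientation: [0.423, 0.906, -0.001, -0.001]
force: [-0.4, -0.5, -1.0]
gripper_width: 0.546
grip_force: 0.0
[[0.768, 0.62, 0.161, 438.249], [0.641, -0.742, -0.196, 166.49], [-0.002, 0.254, -0.967, 392.023], [0.0, 0.0, 0.0, 1.0]] 71.59602760566148 254.00332856307992 191.80670845198426
latch px [270.02517023 176.88096764]
```

View pics/w1.png

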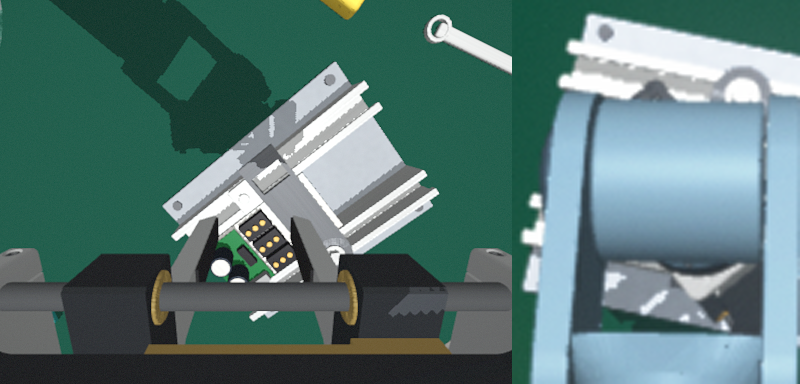

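The wrist view shows the bar lying across the struts against the stop block at (245,200). The hole is at about (275,175), close to the predicted latch at (270,177). I'll enlarge it to refine.

Run:
```python
import numpy as np,cv2
im=np.load("pics/w1.npy")[135:235,220:350]
cv2.imwrite("pics/w1c.png",cv2.resize(im,None,fx=6,fy=6,interpolation=2)[:,:,::-1])
```

```text
(no output)
```

View pics/w1c.png

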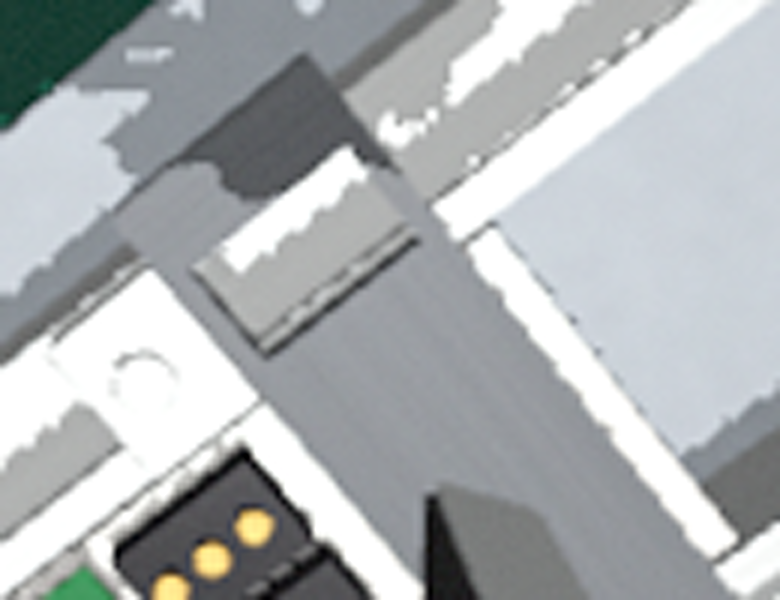

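```bash
python3 -c "
from h import *
" ; python3 -m pendant '{"offset":[[0,-0.9,0],[0,-0.9,0],[0,-0.9,0],[0,-0.9,0],[0,-0.9,0],[0,-0.9,0],[0,-0.9,0],[0,-0.9,0],[0,-0.9,0],[0,-0.9,0]],"twist":[[0,0,-0.7],[0,0,-0.7],[0,0,-0.7],[0,0,-0.7],[0,0,-0.7],[0,0,-0.7],[0,0,-0.7],[0,0,-0.7],[0,0,-0.7],[0,0,-0.7]]}'
python3 -m pendant '{"offset":[[-0.08,-0.84,0],[-0.08,-0.84,0],[-0.08,-0.84,0],[-0.08,-0.84,0],[-0.08,-0.84,0],[-0.08,-0.84,0],[-0.08,-0.84,0],[-0.08,-0.84,0],[0,0,0],[0,0,0]],"twist":[[0,0,0],[0,0,0],[0,0,0],[0,0,0],[0,0,0],[0,0,0],[0,0,0],[0,0,0],[0,0,0],[0,0,0]]}'
python3 - <<'E'
from h import *
p=arm.camera_params("wrist");im=arm.camera("wrist");t=arm.camera("top")
np.save("pics/w2.npy",im);np.save("pics/t2.npy",t);np.save("pics/w2p.npy",p["world_from_camera"])
print("wing px",proj(p,[469.3,-283,93]))
u,v=proj(p,[469.3,-283,80]).astype(int)
x0=max(0,min(u-80,352));y0=max(0,min(v-75,234));print(x0,y0)
o=np.hstack([cv2.resize(im[y0:y0+150,x0:x0+160],(480,450),interpolation=2),cv2.resize(t[118:246,205:296],(320,450),interpolation=2)])
cv2.imwrite("pics/w2.png",o[:,:,::-1])
E
```

```text
time: 7.45
eef_pos: [485.7, -114.5, 212.4]
orientation: [0.709, 0.705, -0.001, -0.002]
force: [-0.1, -0.2, -0.3]
gripper_width: 0.554
grip_force: 0.0
time: 8.7
eef_pos: [470.7, -282.1, 213.8]
orientation: [0.709, 0.706, 0.0, -0.0]
force: [0.0, 0.0, 0.1]
gripper_width: 0.553
grip_force: 0.0
wing px [253.35777394 187.91440347]
173 110
```

View pics/w2.png

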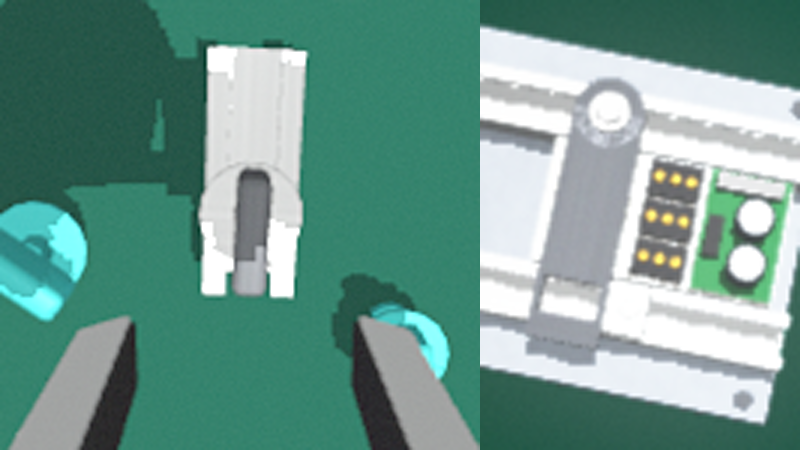

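The wrist crop shows the wing's top face at crop (237–270, 170–295). The grey bolt is in the offcut and the decoys are off to either side. The top view on the right shows the bar home against the stop block. I'll work out the wing and latch from the wrist rays.

Run:
```python
from h import *
p=arm.camera_params("wrist");s=arm.get_state();print("tcp",s["eef_pos"].round(1),proj(p,s["eef_pos"]),proj(p,s["eef_pos"]-[0,0,100]))
g=lambda x,y:(173+(x+.5)/3-.5,110+(y+.5)/3-.5)
print("wing",onz(p,g(253.5,172),93),onz(p,g(250,295),93),"off",[onz(p,g(*u),49).round(1) for u in((205,46),(307,50),(297,297),(201,295))])
q=dict(p);q["world_from_camera"]=np.array([[0.768,0.62,0.161,438.249],[0.641,-0.742,-0.196,166.49],[-0.002,0.254,-0.967,392.023],[0,0,0,1]])
k=lambda x,y:(220+(x+.5)/6-.5,135+(y+.5)/6-.5)
H=[onz(q,k(*u),59.5).round(1) for u in((193,265),(352,148),(420,240),(268,356))];print(H,np.mean(H,0),"bar end",onz(q,k(305,52),59.5),onz(q,k(120,210),59.5))
```

```text
tcp [ 470.8 -281.8  213.9] [254.84606089 227.1889268 ] [254.56741451 191.73484142]
wing [ 473.86713941 -258.23024469] [ 472.43017547 -307.16200725] off [array([ 454.2, -212.4]), array([ 496.8, -214.2]), array([ 494. , -322.7]), array([ 450.6, -321.6])]
[array([480.4, 110.5]), array([489.9, 150.9]), array([513.8, 145.4]), array([505.6, 105.4])] [497.425 128.05 ] bar end [469.50788228 159.54924557] [461.01510885 109.69004577]
```

```bash
python3 -m pendant '{"offset":[[0.09,-0.03,-0.8],[0,0,-1],[0,0,-1],[0,0,-1],[0,0,-1],[0,0,-0.7],[0,0,-0.5],[0,0,-0.2],[0,0,0]],"twist":[[0,0,-0.25],[0,0,0],[0,0,0],[0,0,0],[0,0,0],[0,0,0],[0,0,0],[0,0,0],[0,0,0]]}'
python3 -m pendant '{"offset":[[0,0,0],[0,0,0],[0,0,0],[0,0,0],[0,0,0],[0,0,0]],"twist":[[0,0,0],[0,0,0],[0,0,0],[0,0,0],[0,0,0],[0,0,0]]}' 1 40
```

```text
time: 9.93
eef_pos: [473.1, -283.2, 59.1]
orientation: [0.717, 0.697, 0.0, 0.0]
force: [-0.4, 0.2, -0.2]
gripper_width: 0.547
grip_force: 0.0
time: 10.68
eef_pos: [473.1, -283.1, 59.1]
orientation: [0.717, 0.697, 0.0, 0.0]
force: [-0.3, 0.4, 1.9]
gripper_width: 0.148
grip_force: 39.9
```

Gripped at a 14 mm opening. Lifting now.

```bash
python3 -m pendant '{"offset":[[0,0,0.5],[0,0,0.8],[0,0,1],[0,0,1],[0,0,0.8],[0,0,0.4],[0,0,0]],"twist":[[0,0,0],[0,0,0],[0,0,0],[0,0,0],[0,0,0],[0,0,0],[0,0,0]]}'
python3 - <<'E'
from h import *
for n in("scene","wrist"):
    np.save(f"pics/{n}3.npy",arm.camera(n))
a=cv2.resize(np.load("pics/scene3.npy")[60:240,70:250],(400,400),interpolation=2);b=cv2.resize(np.load("pics/wrist3.npy")[150:350,155:355],(400,400),interpolation=2)
cv2.imwrite("pics/lift.png",np.hstack([a,b])[:,:,::-1])
E
```

```text
time: 11.55
eef_pos: [473.1, -283.3, 172.1]
orientation: [0.717, 0.697, -0.0, 0.001]
force: [0.2, -0.4, -2.2]
gripper_width: 0.147
grip_force: 39.9
```

View pics/lift.png

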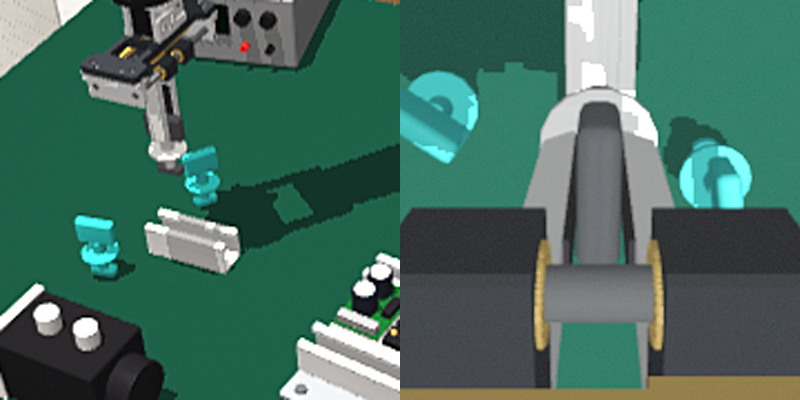

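The bolt hangs upright in the grip (scene crop (170,150)), clear of the offcut. Carrying it over the latch.

```bash
python3 -m pendant '{"offset":[[0.05,0.5,0],[0.05,0.9,0],[0.05,0.9,0],[0.05,0.9,0],[0.05,0.9,0],[0.05,0.9,0],[0.05,0.9,0],[0.05,0.9,0],[0.05,0.9,0],[0.05,0.9,0]],"twist":[[0,0,-0.1],[0,0,-0.1],[0,0,-0.1],[0,0,-0.1],[0,0,-0.1],[0,0,-0.1],[0,0,-0.1],[0,0,-0.1],[0,0,-0.1],[0,0,-0.1]]}'
python3 -m pendant '{"offset":[[0.06,0.9,0],[0.06,0.9,0],[0.06,0.9,0],[0.06,0.9,0],[0.06,0.9,0],[0.06,0.9,0],[0.06,0.9,0],[0.06,0.9,0],[0,0.6,0],[0,0.05,0]],"twist":[[0,0,-0.08],[0,0,-0.08],[0,0,-0.08],[0,0,-0.08],[0,0,-0.08],[0,0,-0.08],[0,0,-0.08],[0,0,-0.06],[0,0,0],[0,0,0]]}'
python3 -c "
from h import *
p=arm.camera_params('wrist');print(p['world_from_camera'].round(3).tolist() if hasattr(p['world_from_camera'],'round') else p['world_from_camera']);w=arm.camera('wrist');t=arm.camera('scene')
np.save('pics/w4.npy',w)
u,v=proj(arm.camera_params('scene'),[497,128,80]).astype(int);print(u,v)
cv2.imwrite('pics/at.png',np.hstack([cv2.resize(w[120:300,165:345],(400,400),interpolation=2),cv2.resize(t[v-70:v+50,u-60:u+60],(400,400),interpolation=2)])[:,:,::-1])"
```

```text
time: 12.9
eef_pos: [484.8, -66.5, 170.7]
orientation: [0.751, 0.66, -0.0, -0.001]
force: [0.2, 0.7, -2.2]
gripper_width: 0.148
grip_force: 39.9
time: 14.15
eef_pos: [496.9, 128.9, 171.0]
orientation: [0.771, 0.637, -0.0, -0.0]
force: [0.6, -0.3, -1.7]
gripper_width: 0.148
grip_force: 39.9
[[0.982, -0.183, -0.049, 510.426], [-0.189, -0.949, -0.251, 201.172], [-0.001, 0.256, -0.967, 349.559], [0.0, 0.0, 0.0, 1.0]]
291 189
```

View pics/at.png

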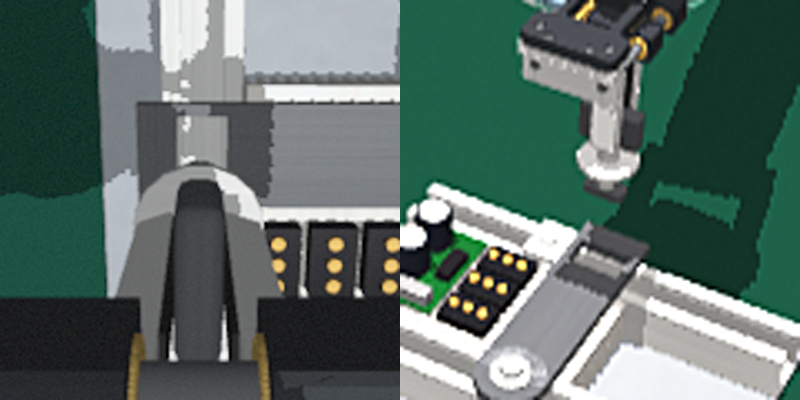

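The wrist view has the wing at crop column 200 over the slot centred near 202, with the bar edge level in the image, so the yaw matches. Descending to just above the bar, then slowly through it.

```bash
python3 -m pendant '{"offset":[[0.02,-0.03,-0.6],[0,0,-0.8],[0,0,-0.6],[0,0,-0.4],[0,0,-0.2],[0,0,-0.2],[0,0,-0.2],[0,0,-0.1]],"twist":[[0,0,0],[0,0,0],[0,0,0],[0,0,0],[0,0,0],[0,0,0],[0,0,0],[0,0,0]]}'
```

```text
time: 15.25
eef_pos: [498.0, 127.4, 93.8]
orientation: [0.771, 0.636, 0.0, 0.0]
force: [-0.2, 0.3, -1.9]
gripper_width: 0.149
grip_force: 39.9
```

The head is already inside the slot with no contact force. Continuing down to the collar.

```bash
python3 -m pendant '{"offset":[[0,0,-0.2],[0,0,-0.2],[0,0,-0.15],[0,0,-0.08],[0,0,0]],"twist":[[0,0,0],[0,0,0],[0,0,0],[0,0,0],[0,0,0]]}'
```

```text
time: 15.88
eef_pos: [497.9, 127.4, 78.1]
orientation: [0.771, 0.636, -0.0, -0.0]
force: [-1.1, 0.8, -2.3]
gripper_width: 0.145
grip_force: 39.9
```

Now the quarter turn.

```bash
python3 -m pendant '{"offset":[[0,0,0],[0,0,0],[0,0,0],[0,0,0],[0,0,0],[0,0,0],[0,0,0],[0,0,0]],"twist":[[0,0,1],[0,0,1],[0,0,1],[0,0,1],[0,0,1],[0,0,1],[0,0,1],[0,0,1]]}'
python3 -m pendant '{"offset":[[0,0,0],[0,0,0],[0,0,0],[0,0,0],[0,0,0],[0,0,0],[0,0,0],[0,0,0],[0,0,0]],"twist":[[0,0,1],[0,0,1],[0,0,1],[0,0,1],[0,0,1],[0,0,1],[0,0,1],[0,0,0.7],[0,0,0]]}'
```

```text
time: 16.88
eef_pos: [498.2, 127.4, 78.5]
orientation: [0.461, 0.887, 0.0, 0.0]
force: [0.0, -0.0, -2.5]
gripper_width: 0.147
grip_force: 39.9
time: 18.0
eef_pos: [498.1, 127.4, 78.4]
orientation: [0.096, 0.995, 0.0, 0.0]
force: [-0.4, 0.2, -2.0]
gripper_width: 0.145
grip_force: 39.9
```

```bash
python3 -m pendant '{"offset":[[0,0,-0.04],[0,0,-0.03],[0,0,0]],"twist":[[0,0,0],[0,0,0],[0,0,0]]}'
```

```text
time: 18.38
eef_pos: [498.2, 127.4, 77.6]
orientation: [0.096, 0.995, -0.0, -0.0]
force: [-4.4, 0.1, 5.4]
gripper_width: 0.151
grip_force: 39.9
```

The collar is down (+5 N), so I'll release to half open, rise clear and check.

```bash
python3 -m pendant '{"offset":[[0,0,0],[0,0,0],[0,0,0],[0,0,0],[0,0,0],[0,0,0]],"twist":[[0,0,0],[0,0,0],[0,0,0],[0,0,0],[0,0,0],[0,0,0]]}' -0.1
python3 -m pendant '{"offset":[[0,0,0.4],[0,0,0.8],[0,0,1],[0,0,1],[0,0.8,1],[0,1,1],[0,1,0.5],[0,1,0],[0,1,0],[0,1,0]],"twist":[[0,0,0],[0,0,0],[0,0,0],[0,0,0],[0,0,0],[0,0,0],[0,0,0],[0,0,0],[0,0,0],[0,0,0]]}'
python3 -m pendant '{"offset":[[-0.5,1,0],[-0.5,1,0],[-0.5,1,0],[-0.5,1,0],[0,0.5,0],[0,0,0]],"twist":[[0,0,0],[0,0,0],[0,0,0],[0,0,0],[0,0,0],[0,0,0]]}'
python3 -c "
from h import *
w=arm.camera('top');t=arm.camera('scene');np.save('pics/t5.npy',w);np.save('pics/s5.npy',t)
u,v=proj(arm.camera_params('scene'),[497,128,80]).astype(int);a,b=proj(arm.camera_params('top'),[497,128,80]).astype(int);print(a,b,u,v)
cv2.imwrite('pics/end.png',np.hstack([cv2.resize(w[b-50:b+50,a-50:a+50],(400,400),interpolation=2),cv2.resize(t[v-50:v+50,u-50:u+50],(400,400),interpolation=2)])[:,:,::-1])"
```

```text
time: 19.12
eef_pos: [498.0, 127.4, 76.4]
orientation: [0.096, 0.995, -0.0, -0.0]
force: [0.3, 0.6, -0.3]
gripper_width: 0.549
grip_force: 0.0
time: 20.38
eef_pos: [498.0, 273.3, 219.8]
orientation: [0.096, 0.995, 0.0, 0.0]
force: [-0.0, -0.6, 0.5]
gripper_width: 0.546
grip_force: 0.0
time: 21.12
eef_pos: [448.3, 385.2, 219.3]
orientation: [0.095, 0.995, -0.0, 0.0]
force: [-0.1, 0.3, 0.7]
gripper_width: 0.551
grip_force: 0.0
229 201 291 189
```

View pics/end.png

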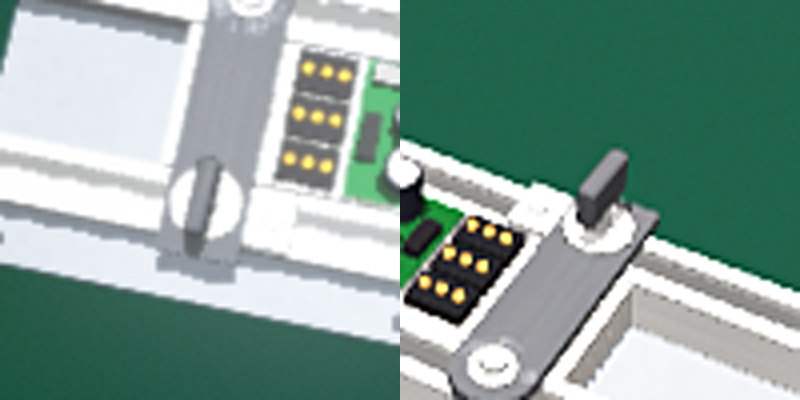

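The wing lies along the bar, square to the slot. The bolt stands upright with its collar flat on the bar, which is against the stop block. I'll check for any bar shift against the image from before the placement, then hand in.

```bash
python3 -c "
import numpy as np,cv2
a,b=[cv2.cvtColor(np.load(f'pics/{n}.npy'),cv2.COLOR_RGB2GRAY).astype(np.float32) for n in('t2','t5')]
for r,c in(((165,190),(215,255)),((213,218),(212,245))):
    A,B=[x[r[0]:r[1],c[0]:c[1]] for x in(a,b)]
    print(cv2.phaseCorrelate(A,B),np.abs(A-B).mean())"
```

```text
((-0.025827903663323326, 0.4772341132531768), 1.0033486022949218) 1.358
((-0.00487312420248287, 0.35502436641460466), 0.9930868473317888) 4.3818183
```

```bash
python3 -c "
from station import arm
print(arm.close_job())"
```

```text
the job is handed in; nothing more can be done
None
```

I handed the job in at about 21 s: the bar is home against its stop, and the bolt stands released at the latch with its head turned square across the slot; the hand-in returned no verdict.

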